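# Offer a hinge strap up to its jamb leaf for pinning

## Task

Pick up the loose hinge strap (flat bar, one knuckle) and offer it up to the jamb leaf on the rail in the vice: its knuckle goes into the gap between the leaf's two knuckles, gently and without forcing, so that all three bores are in line for the hinge pin. Finish while holding it still there, borne by the gripper alone, so a mate can drive the pin. Leave the spare leaf, pin, spray can and hammer where they are.

Things in the scene. Friction and masses are not known exactly. Their poses are not given: they have to be found in the camera images.
- strap: Loose steel hinge strap, 0.29-0.45 kg, flat on the bench, back down: bar 36 wide, 8 thick, 161 long, rounded end. Origin: underside, mid-width, about the centre of mass; good to grip across the 36 mm there. x along the bar to the knuckle, y across it, z up. Round end at x -80; full width ends at x +55, then a 26 wide web to the knuckle: a 22 mm barrel, 26 long, flush with the underside.
- strap_bore (a point): Centre of the strap's knuckle: on the axis of its 13 mm bore, halfway along the barrel; x +70, y 0, z +11 mm from the strap's origin. Axes as the strap's; the bore runs along y, the barrel from y -13 to +13 mm, rims chamfered 1.5 mm.
- vice: Fixed blue vice, screw side to the robot, with a 50 mm square tube (the rail, 260 long, top 185 mm above the bench) level in its jaws; a steel jamb leaf 50 x 110 x 8 is screwed flat on the rail. Origin: on the bench under the rail's middle. x away from the robot, y along the rail, z up. Jaws: 155 high, out to x -67, y +-63. Slide and screw: out to x -192, below 120; tommy bar there up to 151 mm.
- jamb_bore (a point): Mid-gap on the jamb leaf's bore axis (along y); x -37, y 0, z +196 mm from the vice's origin, axes alike. Leaf knuckles (22 mm barrels, 13 mm bores) at y -41 to -15 and +15 to +41: a 30 mm gap open to -x, above and below. A level strap, its x along this x, slides in along +x; its barrel touches the leaf's plate edge 1.4 mm past true alignment.
- spare_leaf: Bystander: a loose jamb leaf like the one on the rail, steel plate 50 x 110 x 8 mm with two 22 mm knuckles on one long edge, lying flat. Origin on its underside, x = -20 mm from the plate's centre; the knuckles are on its -x side.
- pin: Bystander: the hinge pin, an 11 mm steel rod about 100 mm long with a short bent end, lying on the bench. Origin under the middle of the rod, its long part along x.
- spray_can: Bystander: metal spray can with black cap, 52 mm across, 170 mm tall, standing. Origin at the centre of its foot.
- hammer: Bystander: hammer 260 mm long with wooden handle, lying on the bench. Origin under its middle, x towards the head.
Not all that is in view belongs to the job. What is shaped like the strap but pink is not meant.

How it is judged:
By the outcome, as a careful person would: the job done as asked, in the order asked, and still so for the second after the job is handed in, while the arm keeps its last pose, push and grip.
It also fails if it takes over 46 s, if anything falls off the work surface, if the arm or the gripper's body presses on something with over 40 N, if the wrist force passes 120 N, or if a joint passes its speed limit or range.

## Robot

A 6-joint arm with a two-finger parallel gripper is mounted at the origin on the work surface. World frame = base frame: x ahead of the robot, y to its left, z up, the work surface at z = 0. Lengths are in m, angles in rad, forces in N, time in s.
With the tool pointing down it reaches from about 0.375 to 0.975 m from the base axis. Payload 3.8 kg.
Tool frame: the origin (TCP) lies midway between the tips of the shut fingers; the grasp point (between the pads) lies 19 mm behind it (tcp_to_grasp is the distance from the TCP to the grasp point, in m); z points along the fingers, y is the line along which they close (so a half turn about z gives the same grasp; the last joint's range is limited). The gripper opens to 88 mm and grips with 3 to 60 N. Pads are 18 mm wide; open, the fingers measure 123 mm over their backs; the gripper's body (75 mm by 187 mm) begins 45 mm behind the grasp point.
Start: joints at [1.21, 0.264, 1.604, -0, 1.274, -0.037], TCP at [0.215, 0.64, 0.215] pointing down, gripper open.
Joint ranges: [-2.63, 2.63], [-0.94, 2.18], [0.31, 2.57], [-1.31, 4.45], [0, 2.66], [-2.55, 2.55]. Speed limits (rad/s): [2.57, 2.57, 3.14, 3.14, 3.14, 3.14].

## Interface

Orientations are given as a 3x3 rotation matrix whose columns are the frame's x, y, z axes.
In Python, from station import get_obs, capture, camera_params, job_done, find_in, landmark_of, tcp_to_grasp gives the robot as it stands.
- The arm moves only by the tool drive_tool, never from a script. Its argument "rows" is a list of rows, each an object of numbers: "dx", "dy", "dz": the shift along the tool's x, y, z in units of 20 mm (1.0 is 20 mm); "ax", "ay", "az": the turn, a rotation vector about the tool's x, y, z in units of 0.08 rad (1.0 is 0.08 rad); "gripper": the opening, from 0 (shut) to 1 (fully open). In form: [{"dx": .., "dy": .., "dz": .., "ax": .., "ay": .., "az": .., "gripper": ..}, ...]. A call has 1 to 10 rows; each row shifts and turns the commanded pose from where the row before left it, along the tool's axes as they then stand; what a row does not reach is not made up. A row lasts 1/12 s, in which the tool goes at most 41.7 mm and 7.16 degrees, less where a joint would pass 70% of its speed; a pose out of reach is approached as far as the arm can. A call with a number of a shift or a turn outside -1 to 1 is refused whole. A call with a gripper value outside its range is refused whole. The fingers move at their own pace and stop on an object; "grip_force" is the grip in N (left out, the last holds). Time passes only in rows, so rows that do not move let the fingers close. It gives the time, the measured TCP pose, the force, the opening and the grip force at its end, in the units of the state.
- get_obs(): the state, without advancing time (a new reading comes with each control period).
- capture(name): name is "side" or "top"; returns the picture (480x640x3 uint8, red, green, blue); there is no depth.
- camera_params(name): a dict with "vfov" (degrees; the focal length in pixels is half the picture's height over the tangent of half this angle, whatever the lens; pixels are square), "cx", "cy" (the principal point, pixels), "world_from_camera" (4x4, takes a point from camera to world coordinates). Camera axes: x right, y down, z forward; pixel columns grow to the right and rows downward; lengths in m; the calibration is good to about 2 mm. A picture is of the moment at which its call begins. camera_params takes no time and is no camera call.
- job_done(): hands the job in; it is judged then, once.
Trained networks look in the newest picture that a camera, given by its name, has taken for a name from the list of things; names that differ only in an ending like _2 or _b are one class to them, and where a whole thing is asked for, a point or a joint stands for the part that bears it (a point fixed in the world has none). Each returns a list of dicts, best first, with "p" (0 to 1); they miss things now and then, are a little off and sometimes report something else, mostly with a low value. They report only what shows in the picture. A call takes as long as a camera call. They do not tell look-alikes from the thing itself.
- find_in(thing, camera): "extent" ([left, top, width, height] in pixels, round what is visible of it).
- landmark_of(thing, camera): "uv" ([column, row] in pixels: a listed point, or the origin of a listed thing).
The state is a dict: "clock": time; "q": joint angles; "qd": joint speeds; "joint_torque": joint torques, N m; "position": TCP position; "orientation": TCP orientation; "contact_force": force on the tool from outside, world axes, zero at the start; "torque": the same for the moment, N m; "width": opening from 0.0 (shut) to 1.0 (fully open); "grip_force": force on a finger pad.
Only numpy, scipy, OpenCV 4.12 (cv2) and the standard library are available. Lean on these libraries where they do the work, as an engineer would, in place of code of your own. Each camera call takes 0.05 s, during which the arm holds its last target. There are 200 camera calls.

## Working session

There is one attempt and no reset: what is moved stays moved. The work goes in short steps, Python scripts to look and compute and a tool call to move; the robot and the scene stay as the last step left them, time stands still between calls to the robot, and variables do not carry over. Pictures are saved under pics/ and viewed, at most 10 in all, crops included, and the job is handed in when it is done.

Besides the shell and the picture viewer there is one more tool, called after "Call:" as name(argument=value, ...) on one line, values as JSON. drive_tool: Moves the arm, as the interface text tells. Its arguments: {"type":"object","properties":{"rows":{"type":"array"},"grip_force":{"type":"number"}},"required":["rows"]}

```bash
ls; mkdir -p pics; cat > h.py <<'E'
import numpy as np, cv2
from station import *
def ray(cam,uv):
    p=camera_params(cam);f=240/np.tan(np.radians(p["vfov"])/2);T=np.array(p["world_from_camera"])
    d=T[:3,:3]@np.array([(uv[0]-p["cx"])/f,(uv[1]-p["cy"])/f,1]);return T[:3,3],d/np.linalg.norm(d)
def atz(cam,uv,z):
    o,d=ray(cam,uv);return o+d*(z-o[2])/d[2]
def tri(a,b):
    A=np.zeros((3,3));v=np.zeros(3);R=[]
    for c,uv in (a,b):
        o,d=ray(c,uv);M=np.eye(3)-np.outer(d,d);A+=M;v+=M@o;R.append((o,d,M))
    x=np.linalg.solve(A,v);return x,[round(float(np.linalg.norm(M@(x-o)))*1e3,1) for o,d,M in R]
def proj(cam,P):
    p=camera_params(cam);f=240/np.tan(np.radians(p["vfov"])/2);T=np.linalg.inv(np.array(p["world_from_camera"]))
    c=T[:3,:3]@np.array(P)+T[:3,3];return np.array([f*c[0]/c[2]+p["cx"],f*c[1]/c[2]+p["cy"]])
def save(cam,name):
    im=capture(cam);cv2.imwrite(f"pics/{name}.png",im[:,:,::-1]);return im
E
python3 - <<'E'
from h import *
np.set_printoptions(precision=4,suppress=True)
a=save("side","side0");b=save("top","top0")
for c in ("side","top"):
    p=camera_params(c);print(c,p["vfov"],p["cx"],p["cy"],np.array(p["world_from_camera"]))
    for t in ("strap","strap_bore","jamb_bore","vice","spare_leaf"):
        print(t,[(np.round(r["uv"],1).tolist(),round(r["p"],2)) for r in landmark_of(t,c)][:4],[(np.round(r["extent"]).tolist(),round(r["p"],2)) for r in find_in(t,c)][:4] if t in("strap","vice") else "")
print(get_obs(),tcp_to_grasp)
cv2.imwrite("pics/both.png",cv2.resize(np.vstack([a,b])[:,:,::-1],(800,1200))[:,:]) 
E
```

```text
pics
side 46.17474640709467 320.60483552022237 233.5296050913738 [[ 0.8072 -0.3874  0.4454 -0.0598]
 [-0.5902 -0.5184  0.6188 -0.6787]
 [-0.0089 -0.7624 -0.6471  0.9433]
 [ 0.      0.      0.      1.    ]]
strap [([295.4, 236.4], 0.93), ([170.0, 210.4], 0.93), ([207.4, 251.9], 0.82), ([341.6, 212.0], 0.7)] [([173.0, 239.0, 69.0, 15.0], 0.92), ([502.0, 303.0, 50.0, 113.0], 0.71), ([148.0, 198.0, 43.0, 24.0], 0.68), ([265.0, 231.0, 60.0, 12.0], 0.65)]
strap_bore [([318.6, 235.9], 0.76), ([181.0, 216.8], 0.76), ([349.5, 414.5], 0.58), ([179.0, 245.0], 0.55)] 
jamb_bore [([384.9, 197.4], 0.63)] 
vice [([390.4, 257.3], 0.88), ([292.6, 236.9], 0.34)] [([329.0, 169.0, 121.0, 128.0], 0.88)]
spare_leaf [([405.4, 384.3], 0.64)] 
top 49.56239131105432 310.84765499936265 239.6062272806031 [[ 0.0193 -0.9943  0.105   0.3372]
 [-0.9996 -0.0215 -0.0197  0.1044]
 [ 0.0219 -0.1045 -0.9943  1.5193]
 [ 0.      0.      0.      1.    ]]
strap [([146.0, 300.0], 0.95), ([216.3, 294.6], 0.94), ([394.1, 312.3], 0.73), ([249.3, 231.1], 0.62)] [([118.0, 287.0, 56.0, 22.0], 0.96), ([196.0, 273.0, 45.0, 42.0], 0.
[... 151 characters left out ...]
amb_bore [([329.1, 182.5], 0.67)] 
vice [([323.1, 183.6], 0.8)] [([276.0, 136.0, 101.0, 112.0], 0.63)]
spare_leaf [([421.3, 260.3], 0.85)] 
{'clock': 0.8, 'q': array([ 1.2101,  0.2638,  1.6039, -0.    ,  1.2737, -0.0369]), 'qd': array([ 0.0004,  0.0012, -0.0007, -0.0018,  0.0012, -0.0004]), 'joint_torque': array([  0.001 , -50.1976, -35.723 ,   0.0727,   0.0181,  -0.    ]), 'position': array([0.2148, 0.6399, 0.2148]), 'orientation': array([[-0.948 ,  0.3182,  0.0001],
       [ 0.3182,  0.948 ,  0.0001],
       [-0.    ,  0.0001, -1.    ]]), 'contact_force': array([-0.1561, -1.3891,  0.1964]), 'torque': array([ 0.0094, -0.085 ,  0.0594]), 'grip_force': 0.0, 'width': 0.9977878325803089} 0.0187
```

View pics/side0.png

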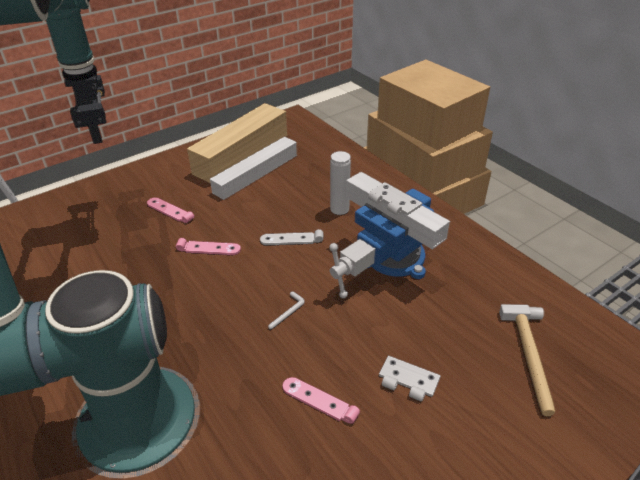

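View pics/top0.png

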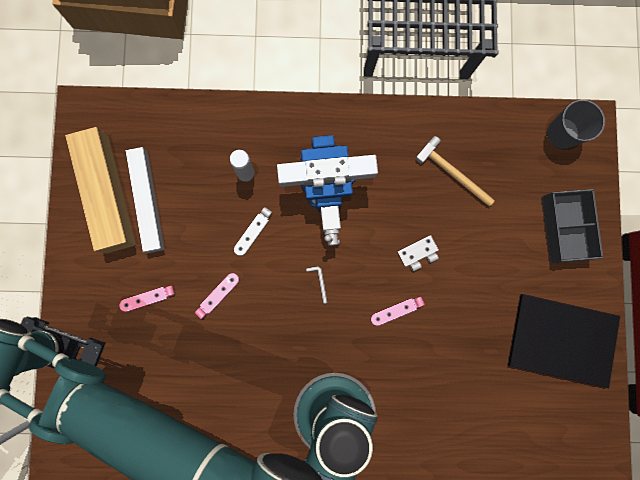

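The strap-shaped things are pink at side (170,210), (208,247), (320,400) and steel at side (292,238) = top (252,231). The unpainted steel one fits the task. I'll confirm it in an enlarged crop together with the leaf.

```bash
python3 - <<'E'
from h import *
a=cv2.imread("pics/side0.png");b=cv2.imread("pics/top0.png")
def cr(im,x,y,w,h):return cv2.resize(im[y:y+h,x:x+w],(400,300),interpolation=cv2.INTER_CUBIC)
cv2.imwrite("pics/crop0.png",np.vstack([np.hstack([cr(a,255,210,80,60),cr(a,335,165,120,90)]),np.hstack([cr(b,220,195,80,60),cr(b,270,135,120,90)])]))
np.set_printoptions(precision=4,suppress=True)
S=tri(("side",[295.4,236.4]),("top",[249.3,231.1]));B=tri(("side",[318.6,235.9]),("top",[266.7,210.4]))
J=tri(("side",[384.9,197.4]),("top",[329.1,182.5]));V=tri(("side",[390.4,257.3]),("top",[323.1,183.6]))
L=tri(("side",[405.4,384.3]),("top",[421.3,260.3]))
for n,v in zip("SBJVL",(S,B,J,V,L)):print(n,v)
E
```

```text
S (array([0.5234, 0.2523, 0.0033]), [5.8, 5.8])
B (array([0.5763, 0.2074, 0.0104]), [3.9, 3.9])
J (array([0.6239, 0.0339, 0.2135]), [1.2, 1.2])
V (array([0.6649, 0.0406, 0.0096]), [1.4, 1.4])
L (array([ 0.4444, -0.2503,  0.0117]), [2.1, 2.1])
```

View pics/crop0.png

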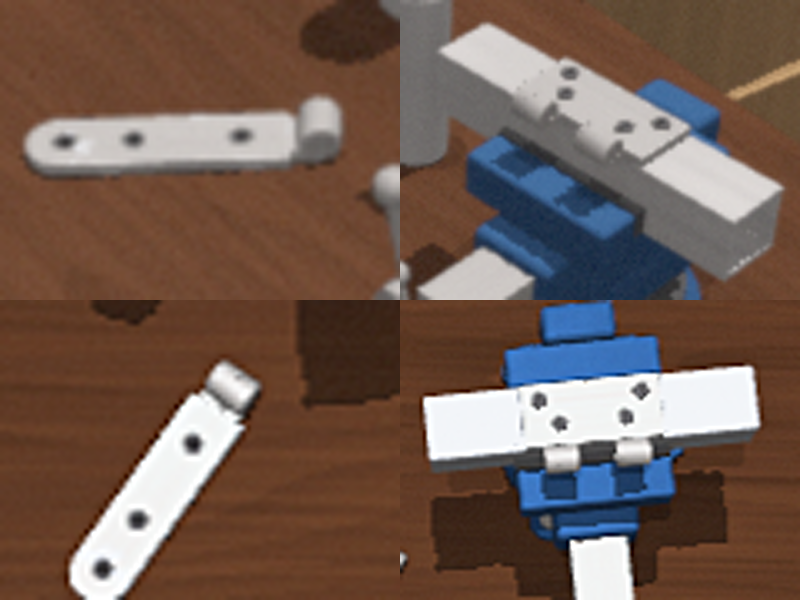

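The steel strap is confirmed: three holes, with its knuckle at side (319,236) and top (267,210). The leaf's knuckles are at about top (318.5,182) and (340,180.5). Next I'll fit both poses to the outlines.

```bash
cat >> h.py <<'E'
from scipy.optimize import least_squares,minimize
def Rz(a):c,s=np.cos(a),np.sin(a);return np.array([[c,-s,0],[s,c,0],[0,0,1]])
t=np.linspace(np.pi/2,1.5*np.pi,12);k=np.linspace(0,2*np.pi,20)
_bar=np.vstack([np.c_[-62+18*np.cos(t),18*np.sin(t)],[[55,-18],[55,18]]])
BAR=np.vstack([np.c_[_bar,0*_bar[:,:1]],np.c_[_bar,0*_bar[:,:1]+8]])/1e3
WEB=np.array([[x,y,z] for x in(50,70) for y in(-13,13) for z in(0,8)])/1e3
KN=np.array([[70+11*np.cos(a),y,11+11*np.sin(a)] for a in k for y in(-13,13)])/1e3
def sil(cam,R,p,parts=(BAR,WEB,KN),s=4):
    m=np.zeros((480*s,640*s),np.uint8)
    for P in parts:
        q=np.array([proj(cam,R@x+p) for x in P])
        h=cv2.convexHull(((q+.5)*s-.5).astype(np.float32));cv2.fillConvexPoly(m,np.round(h).astype(np.int32),255)
    return cv2.resize(m,(640,480),interpolation=cv2.INTER_AREA)/255.
E
python3 - <<'E'
from h import *
np.set_printoptions(precision=4,suppress=True)
box={"side":(258,222,330,252),"top":(228,202,276,260)}
im={c:cv2.imread(f"pics/{c}0.png").astype(int) for c in box}
M={}
for c,(x0,y0,x1,y1) in box.items():
    m=np.zeros((480,640));z=im[c][y0:y1,x0:x1];b=z[...,0]  # blue channel: wood is low
    lo=np.median(b);hi=np.percentile(b[b>130],60) ;m[y0:y1,x0:x1]=np.clip((b-lo)/(hi-lo)*1.25,0,1);m[m<.3]=0;M[c]=m
    print(c,lo,hi,m.sum())
def cost(v,cams=("side","top")):
    e=0
    for c in cams:
        x0,y0,x1,y1=box[c];e+=((sil(c,Rz(v[2]),np.array([v[0]/10,v[1]/10,0]))-M[c])[y0:y1,x0:x1]**2).sum()
    return e
for cams in (("side","top"),("side",),("top",)):
    r=minimize(cost,[5.25,2.52,-.72],args=(cams,),method="Nelder-Mead",options=dict(initial_simplex=[[5.25,2.52,-.72],[5.35,2.52,-.72],[5.25,2.62,-.72],[5.25,2.52,-.8]],maxiter=80,fatol=.05))
    print(cams,r.x,r.fun)
# vice
T=lambda x,y:(270+(x-400+.5)/(10/3)-.5,135+(y-300+.5)/(10/3)-.5)
S=lambda x,y:(335+(x-400+.5)/(10/3)-.5,165+(y+.5)/(10/3)-.5)
obs=[("top",T(425,398),(-25,130,185)) ]
obs=[("top",T(424,398),(25,130,185)),("top",T(755,367),(25,-130,185)),("top",T(759,425),(-25,-130,185)),("top",T(428,460),(-25,130,185)),
("top",T(562,458),(-37,28,203)),("top",T(633,452),(-37,-28,203)),
("side",S(488,23),(25,130,185)),("side",S(782,188),(25,-130,185)),("side",S(735,222),(-25,-130,185)),("side",S(438,48),(-25,130,185))]
def res(v,full=False):
    return np.concatenate([proj(c,Rz(v[2])@np.array(m)/1e3+[v[0],v[1],v[3]])-uv for c,uv,m in obs])
r=least_squares(res,[.66,.04,0,0],loss="soft_l1");print(r.x);print(r.fun.reshape(-1,2))
v=r.x;print("jamb",Rz(v[2])@[-.037,0,.196]+[v[0],v[1],v[3]])
E
```

```text
side 52.0 197.0 600.8793103448277
top 39.0 246.0 607.6811594202899Traceback (most recent call last):
  File "<stdin>", line 16, in <module>
    res = _minimize_neldermead(fun, x0, args, callback, bounds=bounds,
                               **options)
    fxr = func(xr)
    fx = function(np.copy(x), *(wrapper_args + args))
  File "<stdin>", line 13, in cost
  File "h.py", line 28, in sil
    q=np.array([proj(cam,R@x+p) for x in P])
                ~~~~^^^^^^^^^^^
  File "h.py", line 14, in proj
    p=camera_params(cam);f=240/np.tan(np.radians(p["vfov"])/2);T=np.linalg.inv(np.array(p["world_from_camera"]))
ValueError: time passes only in moves, steps and waits
```

```bash
sed -i 's/^from station import \*/from station import *\nimport functools\ncamera_params=functools.lru_cache(None)(camera_params)/' h.py
cat > fit0.py <<'E'
from h import *
np.set_printoptions(precision=4,suppress=True)
box={"side":(258,222,330,252),"top":(228,202,276,260)}
im={c:cv2.imread(f"pics/{c}0.png").astype(int) for c in box}
M={}
for c,(x0,y0,x1,y1) in box.items():
    m=np.zeros((480,640));z=im[c][y0:y1,x0:x1];b=z[...,0]
    lo=np.median(b);hi=np.percentile(b[b>130],60) ;m[y0:y1,x0:x1]=np.clip((b-lo)/(hi-lo)*1.25,0,1);m[m<.3]=0;M[c]=m
def cost(v,cams=("side","top")):
    e=0
    for c in cams:
        x0,y0,x1,y1=box[c];e+=((sil(c,Rz(v[2]),np.array([v[0]/10,v[1]/10,0]))-M[c])[y0:y1,x0:x1]**2).sum()
    return e
for cams in (("side","top"),("side",),("top",)):
    r=minimize(cost,[5.25,2.52,-.72],args=(cams,),method="Nelder-Mead",options=dict(initial_simplex=[[5.25,2.52,-.72],[5.35,2.52,-.72],[5.25,2.62,-.72],[5.25,2.52,-.8]],maxiter=80,fatol=.05))
    print(cams,r.x,r.fun)
T=lambda x,y:(270+(x-400+.5)/(10/3)-.5,135+(y-300+.5)/(10/3)-.5)
S=lambda x,y:(335+(x-400+.5)/(10/3)-.5,165+(y+.5)/(10/3)-.5)
obs=[("top",T(424,398),(25,130,185)),("top",T(755,367),(25,-130,185)),("top",T(759,425),(-25,-130,185)),("top",T(428,460),(-25,130,185)),
("top",T(562,458),(-37,28,203)),("top",T(633,452),(-37,-28,203)),
("side",S(488,23),(25,130,185)),("side",S(782,188),(25,-130,185)),("side",S(735,222),(-25,-130,185)),("side",S(438,48),(-25,130,185))]
def res(v):
    return np.concatenate([proj(c,Rz(v[2])@np.array(m)/1e3+[v[0],v[1],v[3]])-uv for c,uv,m in obs])
r=least_squares(res,[.66,.04,0,0],loss="soft_l1");print(r.x);print(r.fun.reshape(-1,2))
v=r.x;print("jamb",Rz(v[2])@[-.037,0,.196]+[v[0],v[1],v[3]])
E
python3 fit0.py
```

```text
('side', 'top') [ 5.1581  2.4831 -0.5847] 137.78196331445068
('side',) [ 5.1641  2.5168 -0.5883] 62.73445052003688
('top',) [ 5.1723  2.4667 -0.5919] 35.946411307479444
[0.6648 0.0394 0.1213 0.0025]
[[-0.3431  0.162 ]
 [-1.0653  0.1362]
 [-0.082   1.3118]
 [ 0.283   0.2879]
 [-0.2381  0.1777]
 [ 0.0741 -0.0966]
 [ 0.3154 -0.4286]
 [ 0.7313 -0.3005]
 [ 0.1344 -0.0238]
 [ 0.505   0.4134]]
jamb [0.6281 0.0349 0.1985]
```

Call:
drive_tool(rows=[{"dx": -1, "dy": -0.67}, {"dx": -1, "dy": -0.67}, {"dx": -1, "dy": -0.67}, {"dx": -1, "dy": -0.67}, {"dx": -1, "dy": -0.67}, {"dx": -1, "dy": -0.67}, {"dx": -1, "dy": -0.67}, {"dx": -1, "dy": -0.67}, {"dx": -1, "dy": -0.67}, {"dx": -1, "dy": -0.67}])

```text
invalid input
```

Call:
drive_tool(rows=[{"dx": -1, "dy": -0.67}, {"dx": -1, "dy": -0.67}, {"dx": -1, "dy": -0.67}, {"dx": -1, "dy": -0.67}, {"dx": -1, "dy": -0.67}, {"dx": -1, "dy": -0.67}, {"dx": -1, "dy": -0.67}, {"dx": -1, "dy": -0.67}, {"dx": -1, "dy": -0.67}, {"dx": -1, "dy": -0.67}])

```text
invalid input
```

Call:
drive_tool(rows=[{"dz": 1, "az": 0.82}, {"dz": 1, "az": 0.82}, {"dz": 1, "az": 0.82}, {"dz": 1, "az": 0.81}, {"dz": 0.5}, {}, {}, {}])

```text
invalid input
```

```bash
cat > st.py <<'E'
from h import *
np.set_printoptions(precision=4,suppress=True)
def go(o,target,yaw):
    "target TCP position, tool-y yaw -> units along tool axes, az units, tilt units"
    R=o["orientation"];d=R.T@(np.array(target)-o["position"])/.02
    Rt=np.c_[[np.sin(yaw),-np.cos(yaw),0],[np.cos(yaw),np.sin(yaw),0],[0,0,-1]];Rt[:,0]=np.cross(Rt[:,1],Rt[:,2])
    w=cv2.Rodrigues(R.T@Rt)[0].ravel()/.08
    return d,w
E
python3 - <<'E'
from st import *
o=get_obs();print(o["clock"],o["position"],o["q"])
print(go(o,[.517,.249,.05],np.pi/2-.588))
save("side","side1")
save("top","top1")
E
```

```text
0.8 [0.2148 0.6399 0.2148] [ 1.2101  0.2638  1.6039 -0.      1.2737 -0.0369]
(array([-20.5448, -13.7242,   8.2382]), array([0.0017, 0.0001, 3.3022]))
```

View pics/side1.png

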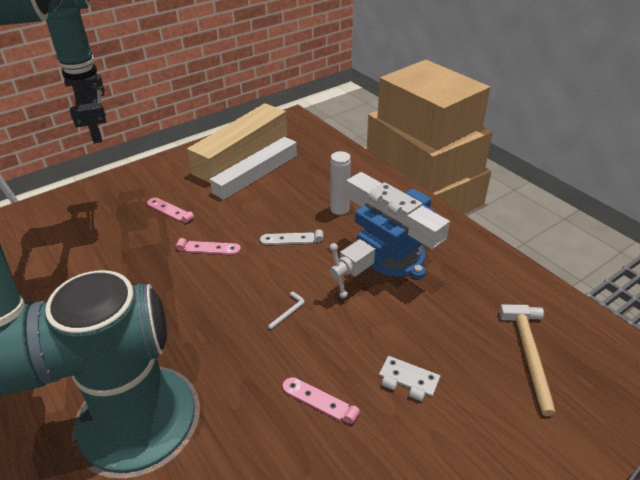

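The arm hasn't moved because the rows were refused, so rows need every key. I'll send full rows.

Call:
drive_tool(rows=[{"dx": -1, "dy": -0.67, "dz": 0, "ax": 0, "ay": 0, "az": 0, "gripper": 1}, {"dx": -1, "dy": -0.67, "dz": 0, "ax": 0, "ay": 0, "az": 0, "gripper": 1}, {"dx": -1, "dy": -0.67, "dz": 0, "ax": 0, "ay": 0, "az": 0, "gripper": 1}, {"dx": -1, "dy": -0.67, "dz": 0, "ax": 0, "ay": 0, "az": 0, "gripper": 1}, {"dx": -1, "dy": -0.67, "dz": 0, "ax": 0, "ay": 0, "az": 0, "gripper": 1}, {"dx": -1, "dy": -0.67, "dz": 0, "ax": 0, "ay": 0, "az": 0, "gripper": 1}, {"dx": -1, "dy": -0.67, "dz": 0, "ax": 0, "ay": 0, "az": 0, "gripper": 1}, {"dx": -1, "dy": -0.67, "dz": 0, "ax": 0, "ay": 0, "az": 0, "gripper": 1}, {"dx": -1, "dy": -0.67, "dz": 0, "ax": 0, "ay": 0, "az": 0, "gripper": 1}, {"dx": -1, "dy": -0.67, "dz": 0, "ax": 0, "ay": 0, "az": 0, "gripper": 1}])

```text
clock: 1.73
position: [0.3623, 0.4483, 0.2149]
orientation: [[-0.948, 0.318, 0.0], [0.318, 0.948, 0.0], [-0.0, 0.0, -1.0]]
contact_force: [0.6, 0.2, 0.1]
width: 0.997
grip_force: 0.0
```

Call:
drive_tool(rows=[{"dx": -1, "dy": -0.67, "dz": 0, "ax": 0, "ay": 0, "az": 0, "gripper": 1}, {"dx": -1, "dy": -0.67, "dz": 0, "ax": 0, "ay": 0, "az": 0, "gripper": 1}, {"dx": -1, "dy": -0.67, "dz": 0, "ax": 0, "ay": 0, "az": 0, "gripper": 1}, {"dx": -1, "dy": -0.67, "dz": 0, "ax": 0, "ay": 0, "az": 0, "gripper": 1}, {"dx": -1, "dy": -0.67, "dz": 0, "ax": 0, "ay": 0, "az": 0, "gripper": 1}, {"dx": -1, "dy": -0.67, "dz": 0, "ax": 0, "ay": 0, "az": 0, "gripper": 1}, {"dx": -1, "dy": -0.67, "dz": 0, "ax": 0, "ay": 0, "az": 0, "gripper": 1}, {"dx": -1, "dy": -0.67, "dz": 0, "ax": 0, "ay": 0, "az": 0, "gripper": 1}, {"dx": -1, "dy": -0.67, "dz": 0, "ax": 0, "ay": 0, "az": 0, "gripper": 1}, {"dx": -1, "dy": -0.67, "dz": 0, "ax": 0, "ay": 0, "az": 0, "gripper": 1}])

```text
clock: 2.57
position: [0.5094, 0.2576, 0.2149]
orientation: [[-0.948, 0.318, 0.0], [0.318, 0.948, 0.0], [-0.0, 0.0, -1.0]]
contact_force: [0.1, -0.3, 0.2]
width: 1.0
grip_force: 0.0
```

Call:
drive_tool(rows=[{"dx": 0, "dy": 0, "dz": 1, "ax": 0, "ay": 0, "az": 0.82, "gripper": 1}, {"dx": 0, "dy": 0, "dz": 1, "ax": 0, "ay": 0, "az": 0.82, "gripper": 1}, {"dx": 0, "dy": 0, "dz": 1, "ax": 0, "ay": 0, "az": 0.82, "gripper": 1}, {"dx": 0, "dy": 0, "dz": 1, "ax": 0, "ay": 0, "az": 0.82, "gripper": 1}, {"dx": 0, "dy": 0, "dz": 1, "ax": 0, "ay": 0, "az": 0, "gripper": 1}, {"dx": 0, "dy": 0, "dz": 1, "ax": 0, "ay": 0, "az": 0, "gripper": 1}, {"dx": 0, "dy": 0, "dz": 0, "ax": 0, "ay": 0, "az": 0, "gripper": 1}, {"dx": 0, "dy": 0, "dz": 0, "ax": 0, "ay": 0, "az": 0, "gripper": 1}])

```text
clock: 3.23
position: [0.5076, 0.2581, 0.0937]
orientation: [[-0.833, 0.553, -0.003], [0.553, 0.833, -0.001], [0.002, -0.003, -1.0]]
contact_force: [0.1, 0.5, 0.3]
width: 1.001
grip_force: 0.0
```

```bash
python3 - <<'E'
from st import *
o=get_obs();print(o["clock"],o["position"],o["q"])
print(go(o,[.517,.249,.05],np.pi/2-.588))
a=save("side","side2");b=save("top","top2")
for c in("side","top"):print(c,proj(c,o["position"]),[(np.round(r["uv"],1).tolist(),round(r["p"],2)) for r in landmark_of("strap_bore",c)][:4])
cr=lambda im,x,y,w,h:cv2.resize(im[y:y+h,x:x+w],(800,300) if 0 else (400,300),interpolation=cv2.INTER_CUBIC)[:,:,::-1]
cv2.imwrite("pics/crop2.png",np.hstack([cr(a,230,170,120,90),cr(b,190,190,120,90)]))
E
```

```text
3.2333 [0.5076 0.2581 0.0937] [ 0.4266  0.1741  1.9488  0.      1.0218 -0.558 ]
(array([-0.6446, -0.1119,  2.182 ]), array([-0.0325, -0.0203,  0.0219]))
side [285.041  210.0407] [([317.2, 234.6], 0.98), ([185.6, 216.2], 0.92), ([181.1, 244.3], 0.91), ([350.6, 414.8], 0.59)]
top [244.967  230.9929] [([203.4, 314.2], 0.85), ([169.5, 293.4], 0.79), ([419.5, 297.7], 0.75), ([266.4, 211.8], 0.54)]
```

View pics/crop2.png

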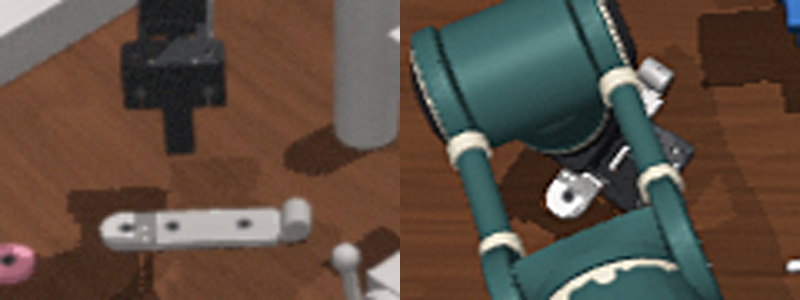

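The picture shows the fingers straddling the bar in line with it, with the bar at side (285,239). I'll descend and grip.

Call:
drive_tool(rows=[{"dx": -0.32, "dy": -0.06, "dz": 0.6, "ax": 0, "ay": 0, "az": 0, "gripper": 1}, {"dx": -0.32, "dy": -0.05, "dz": 0.7, "ax": 0, "ay": 0, "az": 0, "gripper": 1}, {"dx": 0, "dy": 0, "dz": 0.7, "ax": 0, "ay": 0, "az": 0, "gripper": 1}, {"dx": 0, "dy": 0, "dz": 0.7, "ax": 0, "ay": 0, "az": 0, "gripper": 1}, {"dx": 0, "dy": 0, "dz": 0.7, "ax": 0, "ay": 0, "az": 0, "gripper": 1}, {"dx": 0, "dy": 0, "dz": 0.6, "ax": 0, "ay": 0, "az": 0, "gripper": 1}, {"dx": 0, "dy": 0, "dz": 0.3, "ax": 0, "ay": 0, "az": 0, "gripper": 1}, {"dx": 0, "dy": 0, "dz": 0, "ax": 0, "ay": 0, "az": 0, "gripper": 1}, {"dx": 0, "dy": 0, "dz": 0, "ax": 0, "ay": 0, "az": 0, "gripper": 1}])

```text
clock: 4.18
position: [0.5182, 0.2496, 0.0086]
orientation: [[-0.833, 0.553, -0.0], [0.553, 0.833, -0.0], [0.0, -0.0, -1.0]]
contact_force: [0.5, -0.1, 0.4]
width: 1.001
grip_force: 0.0
```

Call:
drive_tool(rows=[{"dx": 0, "dy": 0, "dz": 0, "ax": 0, "ay": 0, "az": 0, "gripper": 0.6}, {"dx": 0, "dy": 0, "dz": 0, "ax": 0, "ay": 0, "az": 0, "gripper": 0.45}, {"dx": 0, "dy": 0, "dz": 0, "ax": 0, "ay": 0, "az": 0, "gripper": 0.3}, {"dx": 0, "dy": 0, "dz": 0, "ax": 0, "ay": 0, "az": 0, "gripper": 0.3}, {"dx": 0, "dy": 0, "dz": 0, "ax": 0, "ay": 0, "az": 0, "gripper": 0.3}, {"dx": 0, "dy": 0, "dz": 0, "ax": 0, "ay": 0, "az": 0, "gripper": 0.3}, {"dx": 0, "dy": 0, "dz": 0, "ax": 0, "ay": 0, "az": 0, "gripper": 0.3}, {"dx": 0, "dy": 0, "dz": 0, "ax": 0, "ay": 0, "az": 0, "gripper": 0.3}], grip_force=35)

```text
clock: 4.85
position: [0.5181, 0.2497, 0.0088]
orientation: [[-0.833, 0.553, 0.0], [0.553, 0.833, 0.0], [-0.0, 0.0, -1.0]]
contact_force: [0.4, 1.1, 0.8]
width: 0.42
grip_force: 0.0
```

Call:
drive_tool(rows=[{"dx": 0, "dy": 0, "dz": 0, "ax": 0, "ay": 0, "az": 0, "gripper": 0.8}, {"dx": 0, "dy": 0, "dz": 0, "ax": 0, "ay": 0, "az": 0, "gripper": 0.8}, {"dx": 0, "dy": 0, "dz": 0, "ax": 0, "ay": 0, "az": 0, "gripper": 0.8}, {"dx": 0, "dy": 0, "dz": 0, "ax": 0, "ay": 0, "az": 0, "gripper": 0.8}, {"dx": 0, "dy": 0, "dz": 0.1, "ax": 0, "ay": 0, "az": 0, "gripper": 0.8}, {"dx": 0, "dy": 0, "dz": 0.1, "ax": 0, "ay": 0, "az": 0, "gripper": 0.8}, {"dx": 0, "dy": 0, "dz": 0.1, "ax": 0, "ay": 0, "az": 0, "gripper": 0.8}, {"dx": 0, "dy": 0, "dz": 0, "ax": 0, "ay": 0, "az": 0, "gripper": 0.8}, {"dx": 0, "dy": 0, "dz": 0, "ax": 0, "ay": 0, "az": 0, "gripper": 0.8}])

```text
clock: 5.6
position: [0.5179, 0.2496, 0.0024]
orientation: [[-0.833, 0.553, -0.001], [0.553, 0.833, -0.0], [0.0, -0.001, -1.0]]
contact_force: [-1.0, 0.0, -0.5]
width: 0.8
grip_force: 0.0
```

Call:
drive_tool(rows=[{"dx": 0, "dy": 0, "dz": 0, "ax": 0, "ay": 0, "az": 0, "gripper": 0.3}, {"dx": 0, "dy": 0, "dz": 0, "ax": 0, "ay": 0, "az": 0, "gripper": 0.3}, {"dx": 0, "dy": 0, "dz": 0, "ax": 0, "ay": 0, "az": 0, "gripper": 0.3}, {"dx": 0, "dy": 0, "dz": 0, "ax": 0, "ay": 0, "az": 0, "gripper": 0.3}, {"dx": 0, "dy": 0, "dz": 0, "ax": 0, "ay": 0, "az": 0, "gripper": 0.3}, {"dx": 0, "dy": 0, "dz": 0, "ax": 0, "ay": 0, "az": 0, "gripper": 0.3}, {"dx": 0, "dy": 0, "dz": 0, "ax": 0, "ay": 0, "az": 0, "gripper": 0.3}, {"dx": 0, "dy": 0, "dz": 0, "ax": 0, "ay": 0, "az": 0, "gripper": 0.3}, {"dx": 0, "dy": 0, "dz": 0, "ax": 0, "ay": 0, "az": 0, "gripper": 0.3}], grip_force=35)

```text
clock: 6.35
position: [0.5181, 0.2497, 0.0027]
orientation: [[-0.833, 0.553, -0.0], [0.553, 0.833, -0.0], [0.0, -0.0, -1.0]]
contact_force: [0.3, 0.4, 0.3]
width: 0.297
grip_force: 0.0
```

```bash
python3 - <<'E'
from st import *
a=save("side","side3");b=save("top","top3")
cr=lambda im,x,y,w,h:cv2.resize(im[y:y+h,x:x+w],(400,300),interpolation=cv2.INTER_CUBIC)[:,:,::-1]
cv2.imwrite("pics/crop3.png",np.hstack([cr(a,230,180,120,90),cr(b,190,190,120,90)]))
E
```

```text
(no output)
```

View pics/crop3.png

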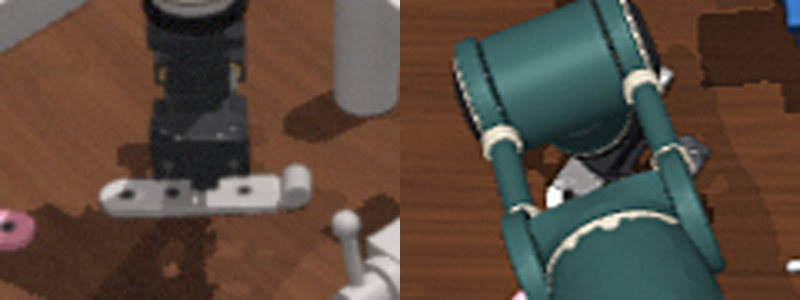

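```bash
python3 - <<'E'
from st import *
o=get_obs();R=o["orientation"];p=o["position"]
for c,x0,y0,ox in(("side",230,180,0),("top",190,190,400)):
    f=lambda P:((proj(c,P)-[x0,y0])/.3+[ox,0]).round(0)
    print(c,"tcp",f(p),"near tip in/out",f(p-R[:,1]*.013),f(p-R[:,1]*.031),"far",f(p+R[:,1]*.013),f(p+R[:,1]*.031),"grasp",f(p-R[:,2]*.0187),"body",f(p-R[:,2]*.064))
    T=np.array(camera_params(c)["world_from_camera"]);print(T[:3,3])
    print("strap",[f(np.array([.517,.249,0])+Rz(-.588)@np.array(q)) for q in((-.08,0,.004),(.055,.018,.008),(.055,-.018,.008),(.07,0,.022))])
a=cv2.imread("pics/side3.png")[215:257,250:334];a=np.clip(a*1.5,0,255).astype(np.uint8);cv2.imwrite("pics/crop3b.png",cv2.resize(a,(800,400),interpolation=cv2.INTER_CUBIC))
E
```

```text
side tcp [207. 194.] near tip in/out [207. 205.] [207. 221.] far [207. 183.] [207. 168.] grasp [206. 175.] body [203. 129.]
[-0.0598 -0.6787  0.9433]
strap [array([101., 197.]), array([277., 172.]), array([278., 203.]), array([297., 173.])]
top tcp [604. 137.] near tip in/out [616. 146.] [633. 157.] far [592. 129.] [575. 117.] grasp [602. 135.] body [597. 128.]
[0.3372 0.1044 1.5193]
strap [array([551., 213.]), array([624.,  76.]), array([657.,  99.]), array([649.,  71.])]
```

View pics/crop3b.png

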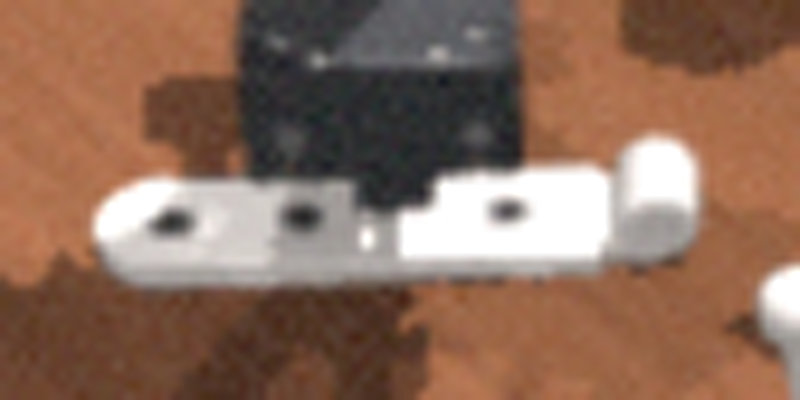

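The near finger's tip ends on the bar's top face at about side (291,236). So the partly open fingertips sit well above the nominal TCP, and the bar is centred below them. I'll open part way and feel downward in small steps.

Call:
drive_tool(rows=[{"dx": 0, "dy": 0, "dz": 0, "ax": 0, "ay": 0, "az": 0, "gripper": 0.62}, {"dx": 0, "dy": 0, "dz": 0, "ax": 0, "ay": 0, "az": 0, "gripper": 0.62}, {"dx": 0, "dy": 0, "dz": 0, "ax": 0, "ay": 0, "az": 0, "gripper": 0.62}, {"dx": 0, "dy": 0, "dz": 0, "ax": 0, "ay": 0, "az": 0, "gripper": 0.62}, {"dx": 0, "dy": 0, "dz": 0, "ax": 0, "ay": 0, "az": 0, "gripper": 0.62}, {"dx": 0, "dy": 0, "dz": 0.1, "ax": 0, "ay": 0, "az": 0, "gripper": 0.62}, {"dx": 0, "dy": 0, "dz": 0.1, "ax": 0, "ay": 0, "az": 0, "gripper": 0.62}, {"dx": 0, "dy": 0, "dz": 0.1, "ax": 0, "ay": 0, "az": 0, "gripper": 0.62}, {"dx": 0, "dy": 0, "dz": 0, "ax": 0, "ay": 0, "az": 0, "gripper": 0.62}])

```text
clock: 7.2
position: [0.5177, 0.2494, -0.004]
orientation: [[-0.833, 0.553, -0.001], [0.553, 0.833, -0.0], [0.001, -0.001, -1.0]]
contact_force: [-0.3, 0.7, -1.2]
width: 0.621
grip_force: 0.0
```

Call:
drive_tool(rows=[{"dx": 0, "dy": 0, "dz": 0.1, "ax": 0, "ay": 0, "az": 0, "gripper": 0.62}, {"dx": 0, "dy": 0, "dz": 0.1, "ax": 0, "ay": 0, "az": 0, "gripper": 0.62}, {"dx": 0, "dy": 0, "dz": 0, "ax": 0, "ay": 0, "az": 0, "gripper": 0.62}])

```text
clock: 7.45
position: [0.5178, 0.2495, -0.0078]
orientation: [[-0.833, 0.553, -0.001], [0.553, 0.833, -0.0], [0.0, -0.001, -1.0]]
contact_force: [-0.3, -0.1, -0.2]
width: 0.615
grip_force: 0.0
```

Call:
drive_tool(rows=[{"dx": 0, "dy": 0, "dz": 0, "ax": 0, "ay": 0, "az": 0, "gripper": 0.35}, {"dx": 0, "dy": 0, "dz": 0, "ax": 0, "ay": 0, "az": 0, "gripper": 0.35}, {"dx": 0, "dy": 0, "dz": 0, "ax": 0, "ay": 0, "az": 0, "gripper": 0.35}, {"dx": 0, "dy": 0, "dz": 0, "ax": 0, "ay": 0, "az": 0, "gripper": 0.35}, {"dx": 0, "dy": 0, "dz": 0, "ax": 0, "ay": 0, "az": 0, "gripper": 0.35}, {"dx": 0, "dy": 0, "dz": 0, "ax": 0, "ay": 0, "az": 0, "gripper": 0.35}], grip_force=10)

```text
clock: 7.95
position: [0.5182, 0.2497, -0.0072]
orientation: [[-0.833, 0.553, 0.0], [0.553, 0.833, 0.0], [-0.0, 0.0, -1.0]]
contact_force: [-0.3, -0.9, -0.4]
width: 0.351
grip_force: 0.0
```

Call:
drive_tool(rows=[{"dx": 0, "dy": 0, "dz": 0, "ax": 0, "ay": 0, "az": 0, "gripper": 0.62}, {"dx": 0, "dy": 0, "dz": 0, "ax": 0, "ay": 0, "az": 0, "gripper": 0.62}, {"dx": 0, "dy": 0, "dz": 0, "ax": 0, "ay": 0, "az": 0, "gripper": 0.62}, {"dx": 0, "dy": 0, "dz": 0, "ax": 0, "ay": 0, "az": 0, "gripper": 0.62}, {"dx": 0, "dy": 0, "dz": 0.1, "ax": 0, "ay": 0, "az": 0, "gripper": 0.62}, {"dx": 0, "dy": 0, "dz": 0.1, "ax": 0, "ay": 0, "az": 0, "gripper": 0.62}, {"dx": 0, "dy": 0, "dz": 0.05, "ax": 0, "ay": 0, "az": 0, "gripper": 0.62}, {"dx": 0, "dy": 0, "dz": 0, "ax": 0, "ay": 0, "az": 0, "gripper": 0.62}])

```text
clock: 8.62
position: [0.5178, 0.2495, -0.0128]
orientation: [[-0.833, 0.553, -0.001], [0.553, 0.833, -0.0], [0.0, -0.001, -1.0]]
contact_force: [-0.3, 0.3, 0.6]
width: 0.62
grip_force: 0.0
```

```bash
python3 - <<'E'
from st import *
o=get_obs();R=o["orientation"];p=o["position"];print(p,o["contact_force"],o["width"])
a=save("side","side4");x0,y0=250,195
f=lambda P:((proj("side",P)-[x0,y0])*800/84).round(0)
for d in(.027,.036,.045):print(d,[f(p*[1,1,0]+[0,0,z]-R[:,1]*d).tolist() for z in(0,.01,.02)])
a=np.clip(a[y0:y0+63,x0:x0+84,::-1]*1.5,0,255).astype(np.uint8);cv2.imwrite("pics/crop4.png",cv2.resize(a,(800,600),interpolation=cv2.INTER_CUBIC))
E
```

```text
[ 0.5178  0.2495 -0.0128] [-0.3055  0.3441  0.5879] 0.6200897399518461
0.027 [[401.0, 487.0], [399.0, 458.0], [398.0, 430.0]]
0.036 [[401.0, 509.0], [399.0, 481.0], [398.0, 452.0]]
0.045 [[401.0, 532.0], [400.0, 504.0], [398.0, 475.0]]
```

View pics/crop4.png

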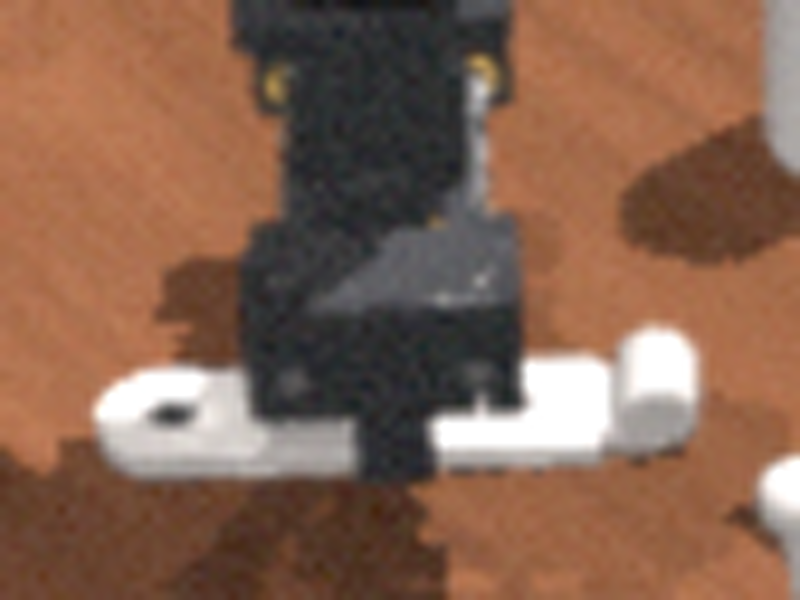

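The finger tip at crop (397,480) now reaches past the bar's near edge. I'll go 2 mm lower and close.

Call:
drive_tool(rows=[{"dx": 0, "dy": 0, "dz": 0.1, "ax": 0, "ay": 0, "az": 0, "gripper": 0.62}, {"dx": 0, "dy": 0, "dz": 0, "ax": 0, "ay": 0, "az": 0, "gripper": 0.5}, {"dx": 0, "dy": 0, "dz": 0, "ax": 0, "ay": 0, "az": 0, "gripper": 0.3}, {"dx": 0, "dy": 0, "dz": 0, "ax": 0, "ay": 0, "az": 0, "gripper": 0.3}, {"dx": 0, "dy": 0, "dz": 0, "ax": 0, "ay": 0, "az": 0, "gripper": 0.3}, {"dx": 0, "dy": 0, "dz": 0, "ax": 0, "ay": 0, "az": 0, "gripper": 0.3}], grip_force=10)

```text
clock: 9.17
position: [0.5182, 0.2497, -0.0142]
orientation: [[-0.833, 0.553, 0.0], [0.553, 0.833, 0.0], [-0.0, 0.0, -1.0]]
contact_force: [0.7, 0.3, -0.3]
width: 0.303
grip_force: 0.0
```

Call:
drive_tool(rows=[{"dx": 0, "dy": 0, "dz": 0, "ax": 0, "ay": 0, "az": 0, "gripper": 0.62}, {"dx": 0, "dy": 0, "dz": 0, "ax": 0, "ay": 0, "az": 0, "gripper": 0.62}, {"dx": 0, "dy": 0, "dz": 0, "ax": 0, "ay": 0, "az": 0, "gripper": 0.62}, {"dx": 0, "dy": 0, "dz": 0, "ax": 0, "ay": 0, "az": 0, "gripper": 0.62}, {"dx": 0, "dy": 0, "dz": 0, "ax": 0, "ay": 0, "az": 0, "gripper": 0.62}, {"dx": 0, "dy": 0, "dz": 0.1, "ax": 0, "ay": 0, "az": 0, "gripper": 0.62}, {"dx": 0, "dy": 0, "dz": 0.1, "ax": 0, "ay": 0, "az": 0, "gripper": 0.62}, {"dx": 0, "dy": 0, "dz": 0, "ax": 0, "ay": 0, "az": 0, "gripper": 0.62}])

```text
clock: 9.83
position: [0.5177, 0.2495, -0.0189]
orientation: [[-0.833, 0.553, -0.001], [0.553, 0.833, -0.0], [0.0, -0.001, -1.0]]
contact_force: [-0.3, -0.8, 0.8]
width: 0.622
grip_force: 0.0
```

Call:
drive_tool(rows=[{"dx": 0, "dy": 0, "dz": 0, "ax": 0, "ay": 0, "az": 0, "gripper": 0.5}, {"dx": 0, "dy": 0, "dz": 0, "ax": 0, "ay": 0, "az": 0, "gripper": 0.3}, {"dx": 0, "dy": 0, "dz": 0, "ax": 0, "ay": 0, "az": 0, "gripper": 0.3}, {"dx": 0, "dy": 0, "dz": 0, "ax": 0, "ay": 0, "az": 0, "gripper": 0.3}, {"dx": 0, "dy": 0, "dz": 0, "ax": 0, "ay": 0, "az": 0, "gripper": 0.3}, {"dx": 0, "dy": 0, "dz": 0, "ax": 0, "ay": 0, "az": 0, "gripper": 0.3}], grip_force=10)

```text
clock: 10.33
position: [0.5178, 0.2493, -0.0184]
orientation: [[-0.833, 0.553, -0.001], [0.553, 0.833, -0.001], [0.0, -0.001, -1.0]]
contact_force: [-0.4, -1.4, 0.4]
width: 0.403
grip_force: 10.0
```

Gripped at 35.5 mm, but perhaps only by the upper lip of the bar. I'll reseat 3 mm deeper and grip firmly.

Call:
drive_tool(rows=[{"dx": 0, "dy": 0, "dz": 0, "ax": 0, "ay": 0, "az": 0, "gripper": 0.55}, {"dx": 0, "dy": 0, "dz": 0, "ax": 0, "ay": 0, "az": 0, "gripper": 0.55}, {"dx": 0, "dy": 0, "dz": 0, "ax": 0, "ay": 0, "az": 0, "gripper": 0.55}, {"dx": 0, "dy": 0, "dz": 0.08, "ax": 0, "ay": 0, "az": 0, "gripper": 0.55}, {"dx": 0, "dy": 0, "dz": 0.08, "ax": 0, "ay": 0, "az": 0, "gripper": 0.55}, {"dx": 0, "dy": 0, "dz": 0, "ax": 0, "ay": 0, "az": 0, "gripper": 0.55}])

```text
clock: 10.83
position: [0.5179, 0.2496, -0.0219]
orientation: [[-0.833, 0.553, -0.0], [0.553, 0.833, -0.0], [0.0, -0.0, -1.0]]
contact_force: [0.8, -0.7, 0.0]
width: 0.547
grip_force: 0.0
```

Call:
drive_tool(rows=[{"dx": 0, "dy": 0, "dz": 0, "ax": 0, "ay": 0, "az": 0, "gripper": 0.3}, {"dx": 0, "dy": 0, "dz": 0, "ax": 0, "ay": 0, "az": 0, "gripper": 0.3}, {"dx": 0, "dy": 0, "dz": 0, "ax": 0, "ay": 0, "az": 0, "gripper": 0.3}, {"dx": 0, "dy": 0, "dz": 0, "ax": 0, "ay": 0, "az": 0, "gripper": 0.3}, {"dx": 0, "dy": 0, "dz": 0, "ax": 0, "ay": 0, "az": 0, "gripper": 0.3}], grip_force=45)

```text
clock: 11.25
position: [0.5181, 0.2496, -0.0216]
orientation: [[-0.833, 0.553, -0.0], [0.553, 0.833, -0.0], [0.0, -0.0, -1.0]]
contact_force: [0.7, -0.1, -1.1]
width: 0.397
grip_force: 45.0
```

Call:
drive_tool(rows=[{"dx": 0, "dy": 0, "dz": -0.4, "ax": 0, "ay": 0, "az": 0, "gripper": 0.3}, {"dx": 0, "dy": 0, "dz": -0.985, "ax": 0, "ay": 0, "az": 0, "gripper": 0.3}, {"dx": 0, "dy": 0, "dz": -0.985, "ax": 0, "ay": 0, "az": 0, "gripper": 0.3}, {"dx": 0, "dy": 0, "dz": -0.985, "ax": 0, "ay": 0, "az": 0, "gripper": 0.3}, {"dx": 0, "dy": 0, "dz": -0.985, "ax": 0, "ay": 0, "az": 0, "gripper": 0.3}, {"dx": 0, "dy": 0, "dz": -0.985, "ax": 0, "ay": 0, "az": 0, "gripper": 0.3}, {"dx": 0, "dy": 0, "dz": -0.985, "ax": 0, "ay": 0, "az": 0, "gripper": 0.3}, {"dx": 0, "dy": 0, "dz": -0.985, "ax": 0, "ay": 0, "az": 0, "gripper": 0.3}, {"dx": 0, "dy": 0, "dz": -0.985, "ax": 0, "ay": 0, "az": 0, "gripper": 0.3}, {"dx": 0, "dy": 0, "dz": -0.97, "ax": 0, "ay": 0, "az": 0, "gripper": 0.3}])

```text
clock: 12.08
position: [0.5172, 0.2493, 0.1641]
orientation: [[-0.833, 0.553, -0.001], [0.553, 0.833, -0.001], [0.001, -0.001, -1.0]]
contact_force: [1.1, 0.5, -4.0]
width: 0.396
grip_force: 45.0
```

Call:
drive_tool(rows=[{"dx": -0.6, "dy": -0.98, "dz": 0, "ax": 0, "ay": 0, "az": 0, "gripper": 0.3}, {"dx": -0.6, "dy": -0.98, "dz": 0, "ax": 0, "ay": 0, "az": 0, "gripper": 0.3}, {"dx": -0.6, "dy": -0.98, "dz": 0, "ax": 0, "ay": 0, "az": 0, "gripper": 0.3}, {"dx": -0.6, "dy": -0.98, "dz": 0, "ax": 0, "ay": 0, "az": 0, "gripper": 0.3}, {"dx": -0.6, "dy": -0.98, "dz": 0, "ax": 0, "ay": 0, "az": 0, "gripper": 0.3}, {"dx": -0.6, "dy": -0.98, "dz": 0, "ax": 0, "ay": 0, "az": 0, "gripper": 0.3}, {"dx": -0.6, "dy": -0.98, "dz": 0, "ax": 0, "ay": 0, "az": 0, "gripper": 0.3}, {"dx": -0.6, "dy": -0.98, "dz": 0, "ax": 0, "ay": 0, "az": 0, "gripper": 0.3}, {"dx": -0.6, "dy": -0.98, "dz": 0, "ax": 0, "ay": 0, "az": 0, "gripper": 0.3}, {"dx": -0.6, "dy": -0.98, "dz": 0, "ax": 0, "ay": 0, "az": 0, "gripper": 0.3}])

```text
clock: 12.92
position: [0.5085, 0.0189, 0.1631]
orientation: [[-0.833, 0.553, -0.001], [0.553, 0.833, 0.0], [0.001, -0.001, -1.0]]
contact_force: [1.0, 0.0, -4.5]
width: 0.396
grip_force: 45.0
```

Call:
drive_tool(rows=[{"dx": 0, "dy": 0, "dz": 0, "ax": 0, "ay": 0, "az": -0.985, "gripper": 0.3}, {"dx": 0, "dy": 0, "dz": 0, "ax": 0, "ay": 0, "az": -0.985, "gripper": 0.3}, {"dx": 0, "dy": 0, "dz": 0, "ax": 0, "ay": 0, "az": -0.985, "gripper": 0.3}, {"dx": 0, "dy": 0, "dz": 0, "ax": 0, "ay": 0, "az": -0.985, "gripper": 0.3}, {"dx": 0, "dy": 0, "dz": 0, "ax": 0, "ay": 0, "az": -0.985, "gripper": 0.3}, {"dx": 0, "dy": 0, "dz": 0, "ax": 0, "ay": 0, "az": -0.985, "gripper": 0.3}, {"dx": 0, "dy": 0, "dz": 0, "ax": 0, "ay": 0, "az": -0.985, "gripper": 0.3}, {"dx": 0, "dy": 0, "dz": 0, "ax": 0, "ay": 0, "az": -0.985, "gripper": 0.3}, {"dx": 0, "dy": 0, "dz": 0, "ax": 0, "ay": 0, "az": -0.985, "gripper": 0.3}, {"dx": 0, "dy": 0, "dz": 0, "ax": 0, "ay": 0, "az": 0, "gripper": 0.3}])

```text
clock: 13.75
position: [0.5088, 0.02, 0.1631]
orientation: [[-0.992, -0.125, -0.001], [-0.125, 0.992, -0.0], [0.001, 0.0, -1.0]]
contact_force: [-0.7, 0.2, -4.4]
width: 0.396
grip_force: 45.0
```

```bash
python3 - <<'E'
from st import *
o=get_obs();print(o["clock"],o["position"],o["orientation"],o["contact_force"],o["torque"],o["width"])
a=save("side","side5");b=save("top","top5")
for c in("side","top"):
    for t in("strap_bore","strap","jamb_bore"):
        print(c,t,[(np.round(r["uv"],1).tolist(),round(r["p"],2)) for r in landmark_of(t,c)][:5])
cr=lambda im,x,y,w,h:cv2.resize(im[y:y+h,x:x+w],(400,600),interpolation=cv2.INTER_CUBIC)[:,:,::-1]
cv2.imwrite("pics/crop5.png",np.hstack([cr(a,290,150,80,120),cr(b,290,160,80,120)]))
E
```

```text
13.75 [0.5088 0.02   0.1631] [[-0.9922 -0.1246 -0.0015]
 [-0.1246  0.9922 -0.    ]
 [ 0.0015  0.0002 -1.    ]] [-0.7208  0.2372 -4.4139] [0.0277 0.0504 0.0515] 0.3959432468332861
side strap_bore [([348.5, 413.4], 0.95), ([186.9, 214.5], 0.78), ([180.7, 243.4], 0.66)]
side strap [([348.9, 229.5], 0.91), ([170.1, 210.1], 0.81), ([207.5, 250.6], 0.67), ([316.1, 396.9], 0.58)]
side jamb_bore [([385.3, 199.0], 0.77), ([341.5, 210.3], 0.73)]
top strap_bore [([169.6, 290.4], 0.71), ([203.2, 312.2], 0.68), ([417.0, 298.5], 0.62)]
top strap [([216.4, 293.5], 0.95), ([396.8, 311.6], 0.93), ([333.5, 229.2], 0.86), ([145.6, 300.6], 0.71)]
top jamb_bore [([329.6, 177.6], 0.96), ([419.2, 257.9], 0.61)]
```

View pics/crop5.png

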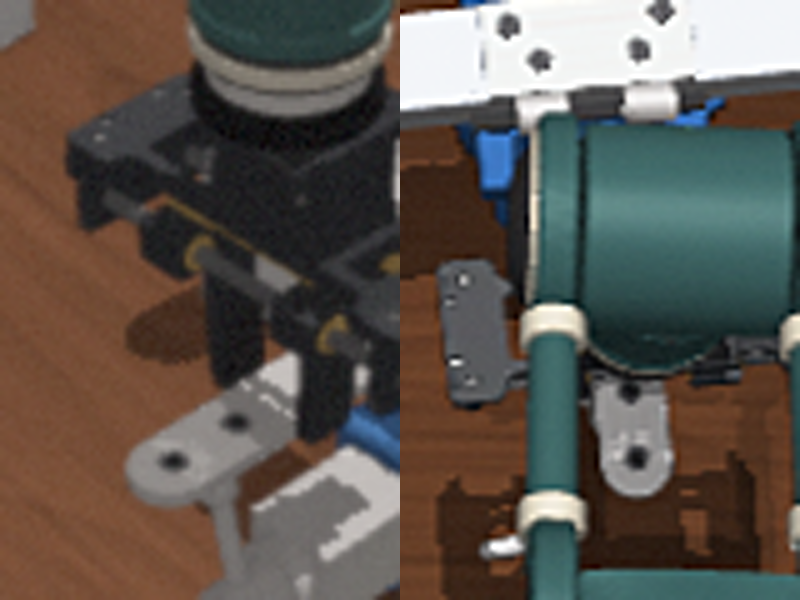

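The strap is held level; its tail holes are at side (324.4,242.1), (337,234.3) and top (337.1,251.3), (335.7,238.1). Next I'll compare them with the TCP line to get the camera-to-robot bias.

```bash
python3 - <<'E'
from st import *
def refine(im,uv):
    g=255-cv2.cvtColor(im,cv2.COLOR_BGR2GRAY).astype(float);u,v=np.round(uv).astype(int);w=g[v-2:v+3,u-2:u+3];w=np.clip(w-np.percentile(w,50),0,None)
    yy,xx=np.mgrid[v-2:v+3,u-2:u+3];return np.array([(w*xx).sum(),(w*yy).sum()])/w.sum()
o=get_obs();R=o["orientation"];p=o["position"]
a5,b5=cv2.imread("pics/side5.png"),cv2.imread("pics/top5.png");a0,b0=cv2.imread("pics/side0.png"),cv2.imread("pics/top0.png")
for n,a,b,prs in(("now",a5,b5,[((324.2,241.8),(336.8,251)),((337,234),(335.4,237.8))]),
  ("start",a0,b0,[((255+65/5,210+141/5),(220+102/5,195+268/5)),((255+133/5,210+138/5),(220+137/5,195+220/5)),((255+241/5,210+135/5),(220+193/5,195+143/5))])):
    H=[]
    for s,t_ in prs:
        s2,t2=refine(a,s),refine(b,t_);x,e=tri(("side",s2),("top",t2));H.append(x);print(n,s2,t2,x,e)
    if n=="now":
        for x in H:print("  tool frame (x fwd strap = -toolx), mm",(R.T@(x-p)*1e3))
        d=H[1]-H[0];print("  yaw",np.arctan2(d[1],d[0]),"tool yaw",np.arctan2(-R[1,0],-R[0,0]),np.linalg.norm(d))
    else:
        tcp=np.array([.5180,.2496,-.0216]);Rg=np.array([[-.833,.553,0],[.553,.833,0],[0,0,-1]])
        for x in H:print("  tool frame at grasp mm",Rg.T@(x-tcp)*1e3)
E
```

```text
now [324.2771 241.8217] [336.9928 251.2578] [0.4473 0.0113 0.1948] [1.4, 1.4]
now [336.9814 233.9721] [335.5929 237.5273] [0.4826 0.0154 0.1948] [1.3, 1.3]
  tool frame (x fwd strap = -toolx), mm [ 62.9318  -1.0717 -31.2574]
  tool frame (x fwd strap = -toolx), mm [ 27.3647  -1.3435 -31.3088]
  yaw 0.11479877541221553 tool yaw 0.12244083401993447 0.035568204080135155
start [267.448  237.9046] [240.1182 248.3008] [0.4654 0.2801 0.0101] [1.4, 1.4]
start [281.3474 237.4123] [247.0719 238.5957] [0.4945 0.2607 0.0101] [1.1, 1.1]
start [302.7421 236.6969] [258.1182 223.2748] [0.5399 0.2301 0.0103] [1.4, 1.4]
  tool frame at grasp mm [ 60.7056  -3.6726 -31.7192]
  tool frame at grasp mm [ 25.7524  -3.73   -31.702 ]
  tool frame at grasp mm [-28.9882  -4.1018 -31.8823]
```

```bash
python3 - <<'E'
from st import *
def refine(im,uv):
    g=255-cv2.cvtColor(im,cv2.COLOR_BGR2GRAY).astype(float);u,v=np.round(uv).astype(int);w=g[v-2:v+3,u-2:u+3];w=np.clip(w-np.percentile(w,50),0,None)
    yy,xx=np.mgrid[v-2:v+3,u-2:u+3];return np.array([(w*xx).sum(),(w*yy).sum()])/w.sum()
a,b=cv2.imread("pics/side0.png"),cv2.imread("pics/top0.png")
T=lambda x,y:(269.7+(x-400)*.3,134.7+(y-300)*.3);S=lambda x,y:(334.7+(x-400)*.3,164.7+y*.3)
H=[]
for t_,s in((T(539,401),S(570,73)),(T(560,423),S(565,93)),(T(627,416),S(625,127)),(T(641,391),S(662,121))):
    t2,s2=refine(b,t_),refine(a,s);x,e=tri(("side",s2),("top",t2));H.append(x);print(t2,s2,x,e)
H=np.array(H);m=H.mean(0)
d1=H[3]-H[0];d2=H[2]-H[1];yaws=[np.arctan2(d[0],-d[1]) for d in(d1,d2)];print("mean",m,"yaw",yaws)
V=np.array([.6648,.0394]);yw=.1213
print("in vice frame",[(Rz(-yw)@(x-[*V,0])*1e3) for x in H], Rz(-yw)@(m-[*V,0])*1e3)
# knuckles, top view: profile along the bore axis
g=cv2.cvtColor(b,cv2.COLOR_BGR2GRAY)
J=Rz(yw)@[-.037,0,.205]+[*V,0]
ys=np.arange(-50,51,2);xs=[-42,-40,-38,-36]
pr=[np.mean([cv2.getRectSubPix(g,(1,1),tuple(map(float,proj("top",Rz(yw)@[xx/1e3,y/1e3,.2075]+[*V,0]))))[0,0] for xx in xs]) for y in ys]
print([(int(y),int(q)) for y,q in zip(ys,pr)])
E
```

```text
[311.1212 165.1818] [385.5016 186.6231] [0.6712 0.0814 0.195 ] [0.5, 0.5]
[317.6183 171.9668] [384.165  192.8218] [0.653  0.0645 0.1956] [1.0, 1.0]
[337.742  169.7101] [401.7654 202.7984] [0.6596 0.0127 0.1962] [1.7, 1.7]
[342.2125 162.2333] [412.8101 201.6977] [0.6803 0.0009 0.1968] [0.9, 0.9]
mean [0.666  0.0399 0.1959] yaw [np.float64(0.11211096536470151), np.float64(0.12574444790137948)]
in vice frame [array([ 11.4275,  40.9451, 195.0169]), array([ -8.6355,  26.3448, 195.5893]), array([ -8.4035, -25.8487, 196.2274]), array([ 10.6833, -40.0459, 196.8109])] [  1.2679   0.3488 195.9112]
[(-50, 54), (-48, 53), (-46, 47), (-44, 51), (-42, 129), (-40, 194), (-38, 222), (-36, 212), (-34, 208), (-32, 207), (-30, 206), (-28, 204), (-26, 204), (-24, 203), (-22, 201), (-20, 199), (-18, 194), (-16, 182), (-14, 128), (-12, 83), (-10, 49), (-8, 56), (-6, 57), (-4, 58), (-2, 57), (0, 56), (2, 56), (4, 55), (6, 55), (8, 54), (10, 50), (12, 61), (14, 113), (16, 178), (18, 221), (20, 215), (22, 211), (24, 210), (26, 209), (28, 206), (30, 202), (32, 202), (34, 207), (36, 210), (38, 198), (40, 141), (42, 80), (44, 50), (46, 56), (48, 59), (50, 59)]
```

Call:
drive_tool(rows=[{"dx": -0.2, "dy": 0.04, "dz": -0.02, "ax": 0, "ay": 0, "az": 0, "gripper": 0.3}, {"dx": -0.4, "dy": 0.035, "dz": 0, "ax": 0, "ay": 0, "az": 0, "gripper": 0.3}, {"dx": -0.4, "dy": 0, "dz": 0, "ax": 0, "ay": 0, "az": 0, "gripper": 0.3}, {"dx": -0.3, "dy": 0, "dz": 0, "ax": 0, "ay": 0, "az": 0, "gripper": 0.3}, {"dx": -0.1, "dy": 0, "dz": 0, "ax": 0, "ay": 0, "az": 0, "gripper": 0.3}, {"dx": 0, "dy": 0, "dz": 0, "ax": 0, "ay": 0, "az": 0, "gripper": 0.3}, {"dx": 0, "dy": 0, "dz": 0, "ax": 0, "ay": 0, "az": 0, "gripper": 0.3}])

```text
clock: 14.73
position: [0.5373, 0.025, 0.1636]
orientation: [[-0.992, -0.123, -0.001], [-0.123, 0.992, -0.0], [0.001, 0.0, -1.0]]
contact_force: [-0.3, 0.2, -4.8]
width: 0.398
grip_force: 45.0
```

Call:
drive_tool(rows=[{"dx": -0.1, "dy": 0, "dz": 0, "ax": 0, "ay": 0, "az": 0, "gripper": 0.3}, {"dx": -0.1, "dy": 0, "dz": 0, "ax": 0, "ay": 0, "az": 0, "gripper": 0.3}, {"dx": -0.1, "dy": 0, "dz": 0, "ax": 0, "ay": 0, "az": 0, "gripper": 0.3}, {"dx": 0, "dy": 0, "dz": 0, "ax": 0, "ay": 0, "az": 0, "gripper": 0.3}])

```text
clock: 15.07
position: [0.5436, 0.0257, 0.164]
orientation: [[-0.992, -0.123, 0.0], [-0.123, 0.992, 0.0], [-0.0, -0.0, -1.0]]
contact_force: [-0.5, -0.2, -3.4]
width: 0.395
grip_force: 45.0
```

```bash
python3 - <<'E'
from st import *
o=get_obs();print(o["clock"],o["position"],o["orientation"],o["contact_force"],o["torque"])
a=save("side","side6");b=save("top","top6")
cr=lambda im,x,y,w,h:cv2.resize(im[y:y+h,x:x+w],(400,600),interpolation=cv2.INTER_CUBIC)[:,:,::-1]
cv2.imwrite("pics/crop6.png",np.hstack([cr(a,350,165,60,90),cr(b,300,160,60,90)]))
E
```

```text
15.0667 [0.5436 0.0257 0.164 ] [[-0.9924 -0.1227  0.0005]
 [-0.1227  0.9924  0.    ]
 [-0.0005 -0.     -1.    ]] [-0.48   -0.2498 -3.4319] [ 0.007  -0.0142  0.0129]
```

Call:
drive_tool(rows=[{"dx": -0.1, "dy": 0, "dz": 0, "ax": 0, "ay": 0, "az": 0, "gripper": 0.3}, {"dx": -0.1, "dy": 0, "dz": 0, "ax": 0, "ay": 0, "az": 0, "gripper": 0.3}, {"dx": 0, "dy": 0, "dz": 0, "ax": 0, "ay": 0, "az": 0, "gripper": 0.3}])

```text
clock: 15.42
position: [0.5477, 0.0262, 0.164]
orientation: [[-0.992, -0.123, 0.001], [-0.123, 0.992, 0.0], [-0.001, -0.0, -1.0]]
contact_force: [0.1, -0.2, -4.9]
width: 0.395
grip_force: 45.0
```

Call:
drive_tool(rows=[{"dx": -0.1, "dy": 0, "dz": 0, "ax": 0, "ay": 0, "az": 0, "gripper": 0.3}, {"dx": -0.1, "dy": 0, "dz": 0, "ax": 0, "ay": 0, "az": 0, "gripper": 0.3}, {"dx": 0, "dy": 0, "dz": 0, "ax": 0, "ay": 0, "az": 0, "gripper": 0.3}])

```text
clock: 15.67
position: [0.5517, 0.0267, 0.164]
orientation: [[-0.992, -0.123, 0.0], [-0.123, 0.992, 0.0], [-0.0, -0.0, -1.0]]
contact_force: [0.0, 0.5, -3.2]
width: 0.395
grip_force: 45.0
```

Call:
drive_tool(rows=[{"dx": -0.1, "dy": 0, "dz": 0, "ax": 0, "ay": 0, "az": 0, "gripper": 0.3}, {"dx": -0.05, "dy": 0, "dz": 0, "ax": 0, "ay": 0, "az": 0, "gripper": 0.3}, {"dx": 0, "dy": 0, "dz": 0, "ax": 0, "ay": 0, "az": 0, "gripper": 0.3}])

```text
clock: 15.92
position: [0.5545, 0.027, 0.1639]
orientation: [[-0.992, -0.123, 0.0], [-0.123, 0.992, -0.0], [-0.0, -0.0, -1.0]]
contact_force: [0.6, -0.3, -4.2]
width: 0.4
grip_force: 45.0
```

Call:
drive_tool(rows=[{"dx": -0.05, "dy": 0, "dz": 0, "ax": 0, "ay": 0, "az": 0, "gripper": 0.3}, {"dx": -0.05, "dy": 0, "dz": 0, "ax": 0, "ay": 0, "az": 0, "gripper": 0.3}, {"dx": 0, "dy": 0, "dz": 0, "ax": 0, "ay": 0, "az": 0, "gripper": 0.3}])

```text
clock: 16.17
position: [0.5563, 0.0273, 0.1639]
orientation: [[-0.992, -0.123, 0.0], [-0.123, 0.992, 0.0], [-0.0, 0.0, -1.0]]
contact_force: [0.8, 0.6, -4.2]
width: 0.397
grip_force: 45.0
```

Call:
drive_tool(rows=[{"dx": -0.05, "dy": 0, "dz": 0, "ax": 0, "ay": 0, "az": 0, "gripper": 0.3}, {"dx": 0, "dy": 0, "dz": 0, "ax": 0, "ay": 0, "az": 0, "gripper": 0.3}])

```text
clock: 16.33
position: [0.5573, 0.0274, 0.1639]
orientation: [[-0.992, -0.123, 0.0], [-0.123, 0.992, 0.0], [-0.0, 0.0, -1.0]]
contact_force: [-1.6, -1.2, -3.7]
width: 0.401
grip_force: 45.0
```

Call:
drive_tool(rows=[{"dx": -0.05, "dy": 0, "dz": 0, "ax": 0, "ay": 0, "az": 0, "gripper": 0.3}, {"dx": 0, "dy": 0, "dz": 0, "ax": 0, "ay": 0, "az": 0, "gripper": 0.3}])

```text
clock: 16.5
position: [0.5583, 0.0275, 0.1639]
orientation: [[-0.992, -0.123, 0.0], [-0.123, 0.992, -0.0], [-0.0, -0.0, -1.0]]
contact_force: [-0.2, 0.8, -3.9]
width: 0.402
grip_force: 45.0
```

Call:
drive_tool(rows=[{"dx": -0.05, "dy": 0, "dz": 0, "ax": 0, "ay": 0, "az": 0, "gripper": 0.3}, {"dx": 0, "dy": 0, "dz": 0, "ax": 0, "ay": 0, "az": 0, "gripper": 0.3}])

```text
clock: 16.67
position: [0.5593, 0.0276, 0.1639]
orientation: [[-0.992, -0.123, 0.0], [-0.123, 0.992, -0.0], [-0.0, -0.0, -1.0]]
contact_force: [-0.1, 0.1, -3.4]
width: 0.4
grip_force: 45.0
```

Call:
drive_tool(rows=[{"dx": -0.05, "dy": 0, "dz": 0, "ax": 0, "ay": 0, "az": 0, "gripper": 0.3}, {"dx": 0, "dy": 0, "dz": 0, "ax": 0, "ay": 0, "az": 0, "gripper": 0.3}])

```text
clock: 16.83
position: [0.5603, 0.0278, 0.1639]
orientation: [[-0.992, -0.123, 0.0], [-0.123, 0.992, 0.0], [-0.0, -0.0, -1.0]]
contact_force: [1.6, 0.0, -5.1]
width: 0.398
grip_force: 45.0
```

```bash
python3 - <<'E'
from st import *
o=get_obs();print(o["clock"],o["position"],o["contact_force"],o["torque"])
a=save("side","side7");b=save("top","top7")
for c in("side","top"):
    for t in("strap_bore","jamb_bore"):
        print(c,t,[(np.round(r["uv"],1).tolist(),round(r["p"],2)) for r in landmark_of(t,c)][:5])
cr=lambda im,x,y,w,h,W:cv2.resize(im[y:y+h,x:x+w],(W,600),interpolation=cv2.INTER_CUBIC)[:,:,::-1]
cv2.imwrite("pics/crop7.png",np.hstack([cr(a,350,175,60,60,600),cr(b,310,150,30,90,200)]))
E
```

```text
16.8333 [0.5603 0.0278 0.1639] [ 1.5975  0.0449 -5.101 ] [0.0194 0.0017 0.049 ]
side strap_bore [([181.4, 243.4], 0.72), ([185.6, 213.6], 0.71), ([351.7, 414.4], 0.59), ([407.3, 386.0], 0.48), ([287.6, 314.3], 0.2)]
side jamb_bore [([387.0, 200.6], 0.6)]
top strap_bore [([164.9, 290.9], 0.97), ([419.2, 298.8], 0.8)]
top jamb_bore []
```

View pics/crop7.png

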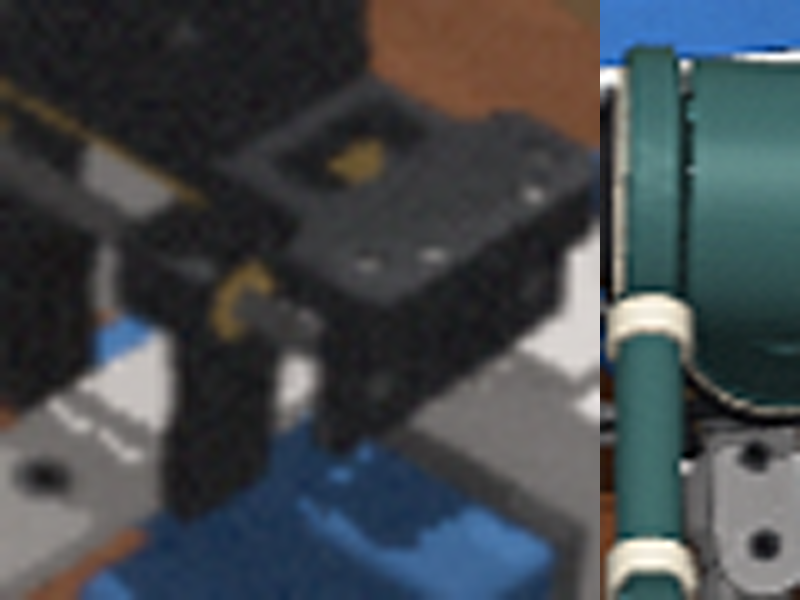

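The gripper hides the knuckle, so I'll go on by feel to the plate edge in 0.5–1 mm steps.

Call:
drive_tool(rows=[{"dx": -0.04, "dy": 0, "dz": 0, "ax": 0, "ay": 0, "az": 0, "gripper": 0.3}, {"dx": 0, "dy": 0, "dz": 0, "ax": 0, "ay": 0, "az": 0, "gripper": 0.3}])

```text
clock: 17.3
position: [0.5611, 0.0278, 0.164]
orientation: [[-0.992, -0.123, 0.0], [-0.123, 0.992, 0.0], [-0.0, -0.0, -1.0]]
contact_force: [0.0, 0.4, -3.3]
width: 0.398
grip_force: 45.0
```

Call:
drive_tool(rows=[{"dx": -0.03, "dy": 0, "dz": 0, "ax": 0, "ay": 0, "az": 0, "gripper": 0.3}, {"dx": 0, "dy": 0, "dz": 0, "ax": 0, "ay": 0, "az": 0, "gripper": 0.3}])

```text
clock: 17.47
position: [0.5616, 0.0279, 0.1639]
orientation: [[-0.992, -0.123, 0.0], [-0.123, 0.992, -0.0], [-0.0, -0.0, -1.0]]
contact_force: [-0.5, 0.1, -4.4]
width: 0.397
grip_force: 45.0
```

Call:
drive_tool(rows=[{"dx": -0.03, "dy": 0, "dz": 0, "ax": 0, "ay": 0, "az": 0, "gripper": 0.3}, {"dx": 0, "dy": 0, "dz": 0, "ax": 0, "ay": 0, "az": 0, "gripper": 0.3}])

```text
clock: 17.63
position: [0.5622, 0.028, 0.1639]
orientation: [[-0.992, -0.123, 0.0], [-0.123, 0.992, 0.0], [-0.0, -0.0, -1.0]]
contact_force: [0.0, 0.4, -3.6]
width: 0.399
grip_force: 45.0
```

Travel so far is 53.8 mm with no contact. I'll continue.

Call:
drive_tool(rows=[{"dx": -0.03, "dy": 0, "dz": 0, "ax": 0, "ay": 0, "az": 0, "gripper": 0.3}, {"dx": 0, "dy": 0, "dz": 0, "ax": 0, "ay": 0, "az": 0, "gripper": 0.3}])

```text
clock: 17.8
position: [0.5628, 0.0281, 0.1639]
orientation: [[-0.992, -0.123, 0.0], [-0.123, 0.992, -0.0], [-0.0, -0.0, -1.0]]
contact_force: [0.9, -0.3, -3.8]
width: 0.396
grip_force: 45.0
```

Call:
drive_tool(rows=[{"dx": -0.03, "dy": 0, "dz": 0, "ax": 0, "ay": 0, "az": 0, "gripper": 0.3}, {"dx": 0, "dy": 0, "dz": 0, "ax": 0, "ay": 0, "az": 0, "gripper": 0.3}])

```text
clock: 17.97
position: [0.563, 0.0281, 0.1638]
orientation: [[-0.992, -0.123, -0.001], [-0.123, 0.992, -0.0], [0.001, 0.0, -1.0]]
contact_force: [-0.3, 0.5, -4.0]
width: 0.398
grip_force: 45.0
```

Call:
drive_tool(rows=[{"dx": -0.03, "dy": 0, "dz": 0, "ax": 0, "ay": 0, "az": 0, "gripper": 0.3}, {"dx": 0, "dy": 0, "dz": 0, "ax": 0, "ay": 0, "az": 0, "gripper": 0.3}])

```text
clock: 18.13
position: [0.5632, 0.0282, 0.1635]
orientation: [[-0.992, -0.123, -0.002], [-0.123, 0.992, -0.0], [0.002, 0.0, -1.0]]
contact_force: [-2.3, 0.1, -3.9]
width: 0.394
grip_force: 45.0
```

Contact is felt: from x≈0.5629 the pose lags the command and the force builds gently. I'll back off 2.5 mm, which puts it 1.4 mm short of contact, then check the side clearance with small sideways feels.

Call:
drive_tool(rows=[{"dx": 0.066, "dy": 0, "dz": 0, "ax": 0, "ay": 0, "az": 0, "gripper": 0.3}, {"dx": 0.06, "dy": 0, "dz": 0, "ax": 0, "ay": 0, "az": 0, "gripper": 0.3}, {"dx": 0, "dy": 0, "dz": 0, "ax": 0, "ay": 0, "az": 0, "gripper": 0.3}, {"dx": 0, "dy": 0, "dz": 0, "ax": 0, "ay": 0, "az": 0, "gripper": 0.3}])

```text
clock: 18.47
position: [0.5617, 0.028, 0.1641]
orientation: [[-0.992, -0.123, 0.001], [-0.123, 0.992, 0.0], [-0.001, -0.0, -1.0]]
contact_force: [-0.3, -0.1, -3.6]
width: 0.398
grip_force: 45.0
```

Call:
drive_tool(rows=[{"dx": 0, "dy": 0.03, "dz": 0, "ax": 0, "ay": 0, "az": 0, "gripper": 0.3}, {"dx": 0, "dy": 0.03, "dz": 0, "ax": 0, "ay": 0, "az": 0, "gripper": 0.3}, {"dx": 0, "dy": 0, "dz": 0, "ax": 0, "ay": 0, "az": 0, "gripper": 0.3}, {"dx": 0, "dy": 0, "dz": 0, "ax": 0, "ay": 0, "az": 0, "gripper": 0.3}])

```text
clock: 18.8
position: [0.5613, 0.0292, 0.1639]
orientation: [[-0.992, -0.123, 0.0], [-0.123, 0.992, 0.0], [-0.0, -0.0, -1.0]]
contact_force: [-0.4, 0.4, -3.9]
width: 0.399
grip_force: 45.0
```

Call:
drive_tool(rows=[{"dx": 0, "dy": -0.06, "dz": 0, "ax": 0, "ay": 0, "az": 0, "gripper": 0.3}, {"dx": 0, "dy": -0.03, "dz": 0, "ax": 0, "ay": 0, "az": 0, "gripper": 0.3}, {"dx": 0, "dy": -0.03, "dz": 0, "ax": 0, "ay": 0, "az": 0, "gripper": 0.3}, {"dx": 0, "dy": 0, "dz": 0, "ax": 0, "ay": 0, "az": 0, "gripper": 0.3}, {"dx": 0, "dy": 0, "dz": 0, "ax": 0, "ay": 0, "az": 0, "gripper": 0.3}])

```text
clock: 19.22
position: [0.5615, 0.0266, 0.1639]
orientation: [[-0.992, -0.123, -0.0], [-0.123, 0.992, -0.0], [0.0, -0.0, -1.0]]
contact_force: [0.1, -0.0, -4.2]
width: 0.399
grip_force: 45.0
```

It is free by 1.2 mm to both sides. I'll return to centre and hold.

Call:
drive_tool(rows=[{"dx": 0, "dy": 0.03, "dz": 0.012, "ax": 0, "ay": 0, "az": 0, "gripper": 0.3}, {"dx": 0, "dy": 0.03, "dz": 0, "ax": 0, "ay": 0, "az": 0, "gripper": 0.3}, {"dx": 0, "dy": 0, "dz": 0, "ax": 0, "ay": 0, "az": 0, "gripper": 0.3}, {"dx": 0, "dy": 0, "dz": 0, "ax": 0, "ay": 0, "az": 0, "gripper": 0.3}, {"dx": 0, "dy": 0, "dz": 0, "ax": 0, "ay": 0, "az": 0, "gripper": 0.3}, {"dx": 0, "dy": 0, "dz": 0, "ax": 0, "ay": 0, "az": 0, "gripper": 0.3}])

```text
clock: 19.72
position: [0.5614, 0.0279, 0.1637]
orientation: [[-0.992, -0.123, -0.0], [-0.123, 0.992, -0.0], [0.0, -0.0, -1.0]]
contact_force: [-0.3, 0.1, -4.7]
width: 0.396
grip_force: 45.0
```

```bash
python3 - <<'E'
from st import *
def refine(im,uv):
    g=255-cv2.cvtColor(im,cv2.COLOR_RGB2GRAY).astype(float);u,v=np.round(uv).astype(int);w=g[v-2:v+3,u-2:u+3];w=np.clip(w-np.percentile(w,50),0,None)
    yy,xx=np.mgrid[v-2:v+3,u-2:u+3];return np.array([(w*xx).sum(),(w*yy).sum()])/w.sum()
a=save("side","side8");b=save("top","top8");o=get_obs();print(o["clock"],o["position"],o["qd"],o["contact_force"])
# second tail hole: side crop7 (45,475)/10 ; top crop7 (757-600,455)/6.67
s=refine(a,(354.1,222.2));t2=refine(b,(310+157/6.67-.4,150+455/6.67-.4));x,e=tri(("side",s),("top",t2))
print(s,t2,x,e,"vice frame",Rz(-.1213)@(x-[.6648,.0394,0])*1e3)
E
```

```text
19.8167 [0.5614 0.0279 0.1637] [-0.0006  0.0014 -0.0013 -0.0003  0.0008  0.0003] [-0.0025 -0.9549 -4.2247]
[354.4756 222.101 ] [332.8527 217.221 ] [0.535  0.0233 0.1955] [1.3, 1.3] vice frame [-130.8032   -0.3193  195.541 ]
```

```bash
python3 -c "
from station import *
print(job_done())"
```

```text
the job is handed in; nothing more can be done
None
```

I handed the job in with the strap's knuckle held still in the leaf's gap by the gripper alone, bores lined up by touch and by camera to about 1 mm; the gripper hid the knuckle, so I never saw the bores in line.

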